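# Wedge up a levelling plate and hold it

## Task

The front levelling feet of the hinged aluminium plate have to be unloaded so that I can adjust them. Pick up the orange wedge by its upright grip and, keeping it flat on the worktop, push its thin end squarely under the middle of the plate's front edge (orange mark) until both feet have just come off the base, about 4 mm clear; lift with the wedge only, gently, without disturbing the clear dish on the plate or the bottle, pot and beaker nearby. Finish while still gripping the wedge in place with the plate resting on it: do not let go.

Things in the scene. Friction and masses are not known exactly. Their poses are not given: they have to be found in the camera images.
- base: Grey base of the stand, fixed, 160 mm deep (x), 184 mm wide (y). Origin: centre of its underside, on the worktop; +x points from the open front to the hinge at the back, +z up. A U shape: two side rails 10 mm high (inner faces at y = -62 and +62 mm) and a bar across the back (x over 61 mm); the space between, open at the front, is clear.
- plate (a joint): Hinge of the aluminium plate, along the base's y axis at the back (base x = 78, z = 19 mm). 0 rad: plate level, both feet standing on the rails; grows as the front edge rises (0.030 rad = feet 4 mm clear). The plate moves freely and falls back by its own weight, about 2.5 to 4.5 N at the front edge.
- front_edge (a point): Lowest point of the plate's rounded front edge (an 8 mm thick round nose bar running along y), in the middle of its width, where a small orange mark lies on top; with the feet down at base x = -76, y = 0, z = 15 mm. The plate is 180 mm wide, 158 mm deep, 8 mm thick, its top 27 mm above the worktop; black screw knobs at its front corners reach 43 mm.
- foot_left (a point): Underside of the left brass levelling foot (12 mm across) under the plate's front corner, at base x = -57, y = +75 mm; stands at base z = 10 mm on the rail when down, so its height above 10 mm is its clearance.
- foot_right (a point): Underside of the right brass levelling foot, at base x = -57, y = -75 mm, otherwise as the left.
- wedge: Loose orange plastic wedge, 143 mm long, 30 mm wide, 0.15 to 0.25 kg. Origin: on its underside, below the middle of the upright grip at the thick end; +x points to the thin end, +z up. The grip is a block 36 mm long (x = -18 to +18), 30 mm across (y, the width to grasp), top at 50 mm. The ramp falls 1 mm in 5, from 25 mm high at x = 25 mm to 5 mm at the thin end, x = 125 mm.
- wedge_tip (a point): Middle of the wedge's thin end, at its underside (wedge x = 125 mm). The plate's front edge first meets the ramp at about wedge x = 75 mm; the feet are 4 mm clear when the edge lies at about wedge x = 52 mm. Pushing takes up to about 10 N.
- petri_dish: Clear round dish, 62 mm across and 15 mm high, standing loose on the plate; origin: centre of its underside.
- blue_cap_bottle: Small clear bottle with a pale brown filling and a blue cap, 44 mm across, 90 mm high, left of the stand; origin: centre of its underside. Leave alone.
- pot: Clear sample pot with white lid, 43 mm across, 48 mm high, right of the stand; origin: centre of its underside. Leave alone.
- beaker: Small clear beaker, 48 mm across, 60 mm high, further to the left; origin: centre of its underside. Leave alone.
Not all that is in view belongs to the job. Several things have the shape of the wedge; the one meant has the colours described above.

How it is judged:
On the way, in this order (a step that is already met when the one before it is completed fails the run):
1. the gripped wedge lies flat on the worktop with its thin end at least 10 mm under the front edge, squarely (0.2 rad) and in its middle (20 mm), both feet still on the base (height (world z) of wedge below 0.004 m and angle between wedge's own z axis and vertical below 0.08 rad and x of wedge_tip in the frame of base above -0.066 m and y of wedge_tip in the frame of base between -0.02 and 0.02 m and angle between the x axis of wedge and the x axis of base, either way round below 0.2 rad and contact force between the fingers and wedge above 2 N and z of each of foot_left, foot_right in the frame of base below 0.0115 m), for 0.05 s.
2. pushed further, the wedge carries the plate: both feet at least 2 mm off the base (height (world z) of wedge below 0.004 m and angle between wedge's own z axis and vertical below 0.08 rad and x of wedge_tip in the frame of base above -0.066 m and y of wedge_tip in the frame of base between -0.02 and 0.02 m and angle between the x axis of wedge and the x axis of base, either way round below 0.2 rad and contact force between the fingers and wedge above 2 N and contact force between wedge and plate above 1 N and z of each of foot_left, foot_right in the frame of base above 0.012 m), for 0.2 s.
At the end, for the whole second after the job is handed in: The gripped wedge (over 2 N) lies flat on the worktop (4 mm, 0.08 rad), its tip 10 mm or more inside the front edge, within 20 mm of its middle, square within 0.2 rad, and alone carries the plate (over 1 N), at rest with both feet 2 to 7 mm off the base; the robot does not touch the plate (all of step 2 and contact force between each of the arm, the fingers and plate below 0.5 N and velocity of joint plate between -0.05 and 0.05 rad/s and linear speed of wedge below 0.01 m/s and z of each of foot_left, foot_right in the frame of base below 0.017 m); the arm keeps its last pose, push and grip.
It fails at once if the plate is lifted or pressed by the robot itself (contact force between any of the arm, the fingers and plate above 2 N).
It fails at once if a foot is raised more than 12 mm off the base (z of any of foot_left, foot_right in the frame of base above 0.022 m).
It fails at once if the dish is shifted by more than 20 mm (distance of petri_dish from where it was at the start of the episode above 0.02 m).
It fails at once if bottle, pot or beaker is moved by more than 20 mm (distance of any of blue_cap_bottle, pot, beaker from where it was at the start of the episode above 0.02 m).
It also fails if it takes over 42 s, if anything falls off the work surface, if the arm or the gripper's body presses on something with over 40 N, if the wrist force passes 120 N, or if a joint passes its speed limit or range.

## Robot

A 6-joint arm with a two-finger parallel gripper is mounted at the origin on a cart in front of the work surface, level with it; the furniture and walls round the work are solid. World frame = base frame: x ahead of the robot, y to its left, z up, the work surface at z = 0. Lengths are in m, angles in rad, forces in N, time in s.
With the tool pointing down it reaches from about 0.4 to 0.825 m from the base axis. Payload 7 kg.
Tool frame: the origin (TCP) lies midway between the tips of the shut fingers; the grasp point (between the pads) lies arm.hold_point_z behind it (arm.hold_point_z is the distance from the TCP to the grasp point, in m); z points along the fingers, y is the line along which they close (so a half turn about z gives the same grasp; the last joint's range is limited). The gripper opens to 88 mm and grips with 3 to 60 N. Pads are 19 mm wide; open, the fingers measure 130 mm over their backs; the gripper's body (78 mm by 193 mm) begins 47 mm behind the grasp point.
Start: joints at [1.54, 0.359, 0.012, 0, -1.224, -0.288], TCP at [0.212, 0.641, 0.201] pointing down, gripper open.
Joint ranges: [-3.07, 3.07], [-1.43, 2.12], [-1.02, 1.25], [-3.03, 1.67], [-3.05, -0], [-3.03, 3.03]. Speed limits (rad/s): [2.39, 2.39, 3.01, 3.14, 3.14, 3.14].

## Interface

Orientations are given as [roll, pitch, yaw] about the fixed x, y, z axes, in that order (R = Rz(yaw) Ry(pitch) Rx(roll)).
In Python, from station import arm gives the robot as it stands.
- The arm moves only by the shell command python3 -m crank 'ROWS' [OPENING] [FORCE]. ROWS is JSON, a list that holds one entry, the list of rows, each a list of 4 numbers: the shift along the tool's x, y, z in units of 25 mm (1.0 is 25 mm), then the turn about the tool's z in units of 5 degrees (1.0 is 5 degrees). A call has 1 to 12 rows; each row is the pose to reach, as a shift and turn from the pose commanded when the call began, along the tool's axes at that moment; what a row does not reach only later rows make up. A row lasts 1/8 s, in which the tool goes at most 62.5 mm and 10.7 degrees, less where a joint would pass 70% of its speed; a pose out of reach is approached as far as the arm can. A call with a gripper value outside its range is refused whole. OPENING is the closure, from 0 (fully open) to 1 (shut), set as the call begins (- or left out, the last holds). The fingers move at their own pace and stop on an object; FORCE is the grip in N (left out, the last holds). Time passes only in rows, so rows that repeat a pose let the fingers close. It gives the time, the measured TCP pose, the force, the opening and the grip force at its end, in the units of the state.
- arm.get_state(): the state, without advancing time (a new reading comes with each control period).
- arm.grab_frame(name): name is "side" or "top" or "wrist"; returns (picture, depth): 384x512x3 uint8, red, green, blue; 384x512 float32, m along the optical axis (not along the pixel's ray), 0 where there is no reading.
- arm.get_calibration(name): a dict with "mtx" (3x3 intrinsics, pixels), "R" (3x3) and "t" (3): a world point X has camera coordinates R X + t; the wrist camera has in their place "mount" (4x4, takes a point from camera to tool coordinates, whose origin is the TCP and whose axes are the flange's). Camera axes: x right, y down, z forward; pixel columns grow to the right and rows downward; lengths in m; the calibration is good to about 2 mm. The wrist camera is an equidistant fisheye: a pixel r from the principal point sees the ray r / f radians off the axis. A picture is of the moment at which its call begins: read the wrist's pose just before it. get_calibration takes no time and is no camera call.
- arm.job_done(): hands the job in; it is judged then, once.
Trained networks look in the newest picture that a camera, given by its name, has taken for a name from the list of things; names that differ only in an ending like _2 or _b are one class to them, and where a whole thing is asked for, a point or a joint stands for the part that bears it (a point fixed in the world has none). Each returns a list of dicts, best first, with "score" (0 to 1); they miss things now and then, are a little off and sometimes report something else, mostly with a low value. They report only what shows in the picture. A call takes as long as a camera call. They do not tell look-alikes from the thing itself.
- arm.recognise(thing, camera): "extent" ([left, top, width, height] in pixels, round what is visible of it).
- arm.trace(thing, camera): "mask" (384x512 bool, what is visible of it) and "extent" ([left, top, width, height] in pixels, round what is visible of it).
The state is a dict: "t": time; "q": joint angles; "qd": joint speeds; "joint_efforts": joint torques, N m; "eef_pos": TCP position; "ee_rot": TCP orientation; "force": force on the tool from outside, world axes, zero at the start; "moment": the same for the moment, N m; "width": finger opening in m; "gripper_force": force on a finger pad.
Only numpy, scipy, OpenCV 4.12 (cv2) and the standard library are available. Lean on these libraries where they do the work, as an engineer would, in place of code of your own. Each camera call takes 0.05 s, during which the arm holds its last target. There are 200 camera calls.

## Working session

There is one attempt and no reset: what is moved stays moved. The work goes in short steps, Python scripts to look and compute and a shell command to move; the robot and the scene stay as the last step left them, time stands still between calls to the robot, and variables do not carry over. Pictures are saved under pics/ and viewed, at most 10 in all, crops included, and the job is handed in when it is done.

```bash
mkdir -p pics; cat > h.py <<'E'
import numpy as np, cv2
from station import arm
from scipy.spatial.transform import Rotation as Ro
def cloud(name,pic=None):
    im,d=arm.grab_frame(name); c=arm.get_calibration(name)
    v,u=np.mgrid[:384,:512]; K=c["mtx"]
    P=np.stack([(u-K[0][2])/K[0][0]*d,(v-K[1][2])/K[1][1]*d,d],-1)
    W=(P-np.array(c["t"]))@np.array(c["R"])
    W[d==0]=np.nan
    if pic: cv2.imwrite(pic,im[...,::-1])
    return im,W
E
python3 - <<'E'
from h import *
print(arm.hold_point_z,arm.get_state())
a,W=cloud("top","pics/top.png");b,V=cloud("side","pics/side.png")
cv2.imwrite("pics/both.png",cv2.resize(np.vstack([a,b])[...,::-1],None,fx=.78,fy=.78))
for n in ["wedge","plate","base","petri_dish","pot","blue_cap_bottle","beaker"]:
  for cam,w in(("top",W),("side",V)):
    for r in arm.trace(n,cam)[:4]:
        m=r["mask"]; print(n,cam,round(r["score"],2),r["extent"],np.round(np.nanmedian(w[m],0),3))
E
```

```text
0.0188 {'t': 0.0, 'q': array([ 1.54010237e+00,  3.59366960e-01,  1.10663825e-02, -3.34114866e-04,
       -1.22412283e+00, -2.88099229e-01]), 'qd': array([-0.00198691,  0.00093902,  0.00049415,  0.0015505 ,  0.00063413,
        0.00100347]), 'joint_efforts': array([-2.43899194e-04, -5.82708764e+01,  2.93058425e+01,  6.99742019e+00,
        6.92840738e-03, -1.74475194e-04]), 'eef_pos': array([0.21142836, 0.64046974, 0.20054179]), 'ee_rot': array([ 3.13994338e+00, -1.61198272e-04, -3.18906830e-01]), 'force': array([-0.24423857, -0.6577868 ,  0.61417597]), 'moment': array([-0.0050739 ,  0.02293785,  0.03580456]), 'gripper_force': 0.0, 'width': 0.08723579695207576}
wedge top 0.94 [210.1, 237.3, 39.3, 39.4] [0.33 0.09 0.02]
wedge top 0.87 [195.0, 187.4, 14.7, 42.4] [0.49 0.19 0.02]
wedge top 0.6 [133.4, 196.8, 45.8, 13.2] [0.505 0.337 0.022]
wedge side 0.88 [166.3, 204.2, 29.5, 35.2] [0.303 0.051 0.02 ]
wedge side 0.75 [192.3, 178.0, 47.3, 19.9] [0.457 0.183 0.018]
wedge side 0.61 [186.5, 152.8, 23.5, 29.2] [0.499 0.347 0.02 ]
plate top 0.95 [271.1, 132.7, 62.6, 57.5] [ 0.643 -0.131  0.028]
plate side 0.84 [283.5, 190.8, 87.1, 54.6] [ 0.624 -0.156  0.027]
base top 0.64 [272.3, 129.3, 65.2, 59.1] [ 0.646 -0.129  0.028]
base side 0.64 [282.9, 194.6, 86.9, 58.1] [ 0.622 -0.169  0.027]
base side 0.42 [368.8, 242.1, 22.1, 26.3] [ 0.623 -0.335  0.042]
petri_dish top 0.75 [296.8, 147.9, 22.4, 21.0] [ 0.659 -0.154  0.044]
petri_dish side 0.75 [322.3, 206.8, 20.6, 14.4] [ 0.651 -0.161  0.042]
pot top 0.68 [355.1, 158.3, 12.2, 14.0] [ 0.634 -0.324  0.049]
pot top 0.64 [251.8, 162.1, 12.2, 18.3] [0.607 0.013 0.088]
blue_cap_bottle top 0.57 [249.1, 164.1, 13.7, 14.3] [0.607 0.013 0.087]
blue_cap_bottle side 0.88 [275.7, 175.7, 13.3, 32.5] [ 0.6   -0.002  0.05 ]
beaker top 0.69 [170.6, 134.9, 20.8, 17.1] [0.7   0.264 0.026]
beaker side 0.72 [252.2, 147.4, 10.6, 20.0] [0.686 0.244 0.041]
```

View pics/top.png

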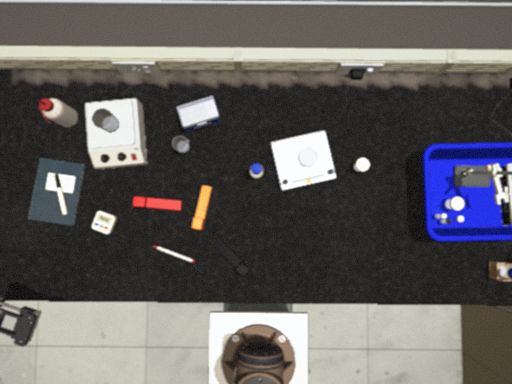

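View pics/side.png

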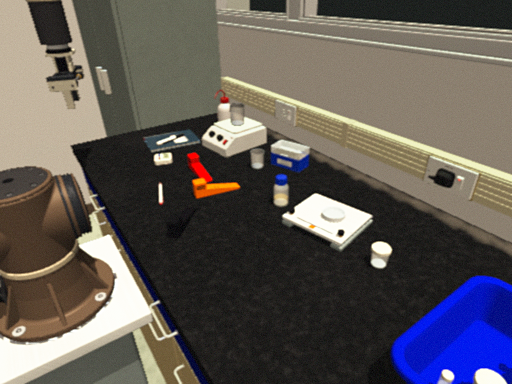

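Top view: the orange wedge is at about (202,208), with its grip at the near end (197,224). The red wedge at (158,203) and the black one at (234,262) are look-alikes. The plate is centred at (303,160), with its orange mark at (309,182). The bottle is at (256,171) and the pot at (362,164). The side view agrees.

```bash
cat > m.py <<'E'
from h import *
def report(cam):
    im,W=cloud(cam); hsv=cv2.cvtColor(im,cv2.COLOR_RGB2HSV)
    org=(hsv[...,0]>6)&(hsv[...,0]<22)&(hsv[...,1]>150)&(hsv[...,2]>90)&(W[...,0]>.3)
    n,l,st,_=cv2.connectedComponentsWithStats(org.astype(np.uint8))
    for i in range(1,n):
        p=W[(l==i)]; p=p[np.isfinite(p[:,0])]
        if len(p)<2: continue
        r=cv2.minAreaRect(p[:,:2].astype(np.float32)) 
        bx=cv2.boxPoints(r); g=p[p[:,2]>.042]
        print(cam,"orange",st[i],len(p),"mean",p.mean(0).round(4),"rect",np.round(r[0],4),np.round(r[1],4),round(r[2],1),"\n grip top",len(g),g.mean(0).round(4) if len(g) else "", (g[:,:2].min(0)+g[:,:2].max(0))/2 if len(g) else "")
    for r in arm.trace("plate",cam)[:1]:
        m=r["mask"]; p=W[m]; q=p[np.abs(p[:,2]-.027)<.006]
        R=cv2.minAreaRect(q[:,:2].astype(np.float32)); print("plate",len(q),np.round(R[0],4),np.round(R[1],4),round(R[2],2),q.mean(0))
if __name__=="__main__":
    report("top");report("side")
E
python3 m.py
```

```text
top orange [191 185  21  46 402] 402 mean [0.4985 0.1884 0.018 ] rect [0.4939 0.1909] [0.0428 0.1531] 75.6 
 grip top 64 [0.4414 0.2005 0.05  ] [0.44144231 0.20057687]
plate 2209 [ 0.6512 -0.1398] [0.1617 0.1801] 13.41 [ 0.64985276 -0.13701959  0.02816676]
side orange [192 178  49  21 595] 595 mean [0.4772 0.1875 0.0181] rect [0.5046 0.2344] [0.1357 0.1512] 79.0 
 grip top 80 [0.4374 0.1938 0.0488] [0.43871255 0.19728   ]
side orange [309 225   6   3  12] 12 mean [ 0.5809 -0.1577  0.0274] rect [ 0.5809 -0.1583] [0.0102 0.0104] 84.4 
 grip top 0  
plate 1993 [ 0.6468 -0.1421] [0.1617 0.1809] 13.23 [ 0.6367583  -0.15117459  0.0270536 ]
```

```bash
python3 -m crank '[[[1.8,1.7,0.3,0],[3.5,3.4,0.6,0],[5.3,5.1,0.9,-0.2],[7,6.9,1.2,-0.4],[8.8,8.6,1.6,-0.6],[10.5,10.3,2,-0.8],[12.2,12,2.2,-0.8],[13.6,13.3,2.4,-0.8],[14.24,13.9,2.4,-0.8],[14.24,13.9,2.4,-0.8],[14.24,13.9,2.4,-0.8],[14.24,13.9,2.4,-0.8]]]' 0
python3 - <<'E'
from h import *
s=arm.get_state(); im,d=arm.grab_frame("wrist"); c=arm.get_calibration("wrist")
cv2.imwrite("pics/w1.png",im[...,::-1]); K=np.array(c["mtx"]); print(K,np.round(c["mount"],3))
v,u=np.mgrid[:384,:512]; a=(u-K[0,2])/K[0,0]; b=(v-K[1,2])/K[1,1]; th=np.hypot(a,b); 
s_=np.tan(th)/np.maximum(th,1e-9); P=np.stack([a*s_*d,b*s_*d,d,np.ones_like(d)],-1)
T=np.eye(4);T[:3,:3]=Ro.from_euler("xyz",s["ee_rot"]).as_matrix();T[:3,3]=s["eef_pos"]
W=(P@(T@np.array(c["mount"])).T)[...,:3]; W[(d==0)|(th>1.3)]=np.nan
hsv=cv2.cvtColor(im,cv2.COLOR_RGB2HSV); o=(hsv[...,0]>6)&(hsv[...,0]<22)&(hsv[...,1]>150)&(hsv[...,2]>90)&np.isfinite(W[...,0])
o=cv2.morphologyEx(o.astype(np.uint8),cv2.MORPH_OPEN,np.ones((3,3)))>0
p=W[o]; g=p[(p[:,2]>.04)&(p[:,2]<.06)]; r=p[(p[:,2]>.003)&(p[:,2]<.03)]
for n,q in(("grip",g),("ramp",r)):
    print(n,len(q)); 
    if len(q)>10: R=cv2.minAreaRect(q[:,:2].astype(np.float32)); print(q.mean(0),R)
print(s["eef_pos"],s["ee_rot"])
E
```

```text
t: 2.5
eef_pos: [0.4405, 0.2002, 0.1416]
ee_rot: [-3.141, -0.0, -0.248]
force: [-0.3, 0.5, 0.3]
width: 0.0876
gripper_force: 0.0
[[297.31863964   0.         259.61379633]
 [  0.         297.31863964 190.30349174]
 [  0.           0.           1.        ]] [[-0.001 -0.968 -0.25   0.067]
 [ 1.    -0.001 -0.     0.001]
 [-0.    -0.25   0.968 -0.183]
 [ 0.     0.     0.     1.   ]]
grip 664
[0.43476748 0.19706862 0.04924079] ((0.439562052488327, 0.197418674826622), (0.029901131987571716, 0.03661824390292168), 79.1466293334961)
ramp 72
[0.52029478 0.01136992 0.02687531] ((0.5158726572990417, 0.019100889563560486), (0.015216652303934097, 0.3958559036254883), 18.783098220825195)
[0.44047566 0.20020966 0.14156563] [-3.14126098e+00 -9.41590589e-05 -2.47914452e-01]
```

View pics/w1.png

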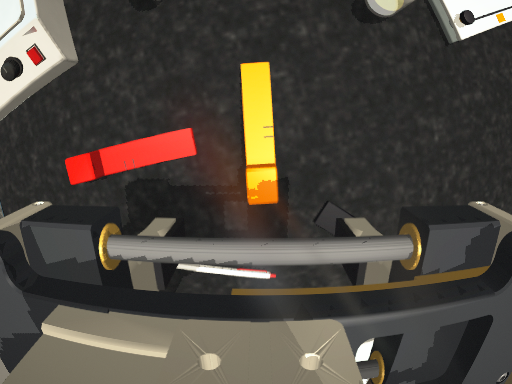

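The wedge lies between (256,65) and its grip at (262,190), leaning about 3.7° from the tool. The black wedge at (330,210) is close to the right finger, so I'll part-close the gripper before going down.

```bash
python3 -m crank '[[[0,0.11,0.2,-0.7],[0,0.11,0.8,-0.7],[0,0.11,1.6,-0.7],[0,0.11,2.4,-0.7],[0,0.11,3.2,-0.7],[0,0.11,3.9,-0.7],[0,0.11,4.5,-0.7],[0,0.11,4.9,-0.7],[0,0.11,5.1,-0.7],[0,0.11,5.1,-0.7],[0,0.11,5.1,-0.7]]]' 0.3
python3 -m crank '[[[0,0,0,0],[0,0,0,0],[0,0,0,0],[0,0,0,0],[0,0,0,0],[0,0,0,0]]]' 0.9 35
```

```text
t: 3.92
eef_pos: [0.4403, 0.197, 0.0144]
ee_rot: [-3.141, -0.0, -0.188]
force: [-0.5, 0.3, -0.3]
width: 0.0613
gripper_force: 0.0
t: 4.68
eef_pos: [0.4402, 0.1969, 0.0141]
ee_rot: [-3.141, -0.0, -0.188]
force: [-0.2, -0.2, 2.1]
width: 0.0298
gripper_force: 35.0
```

```bash
python3 -m crank '[[[0,0,-0.3,0],[0,0.2,-0.6,0],[0.1,1,-0.6,-0.3],[0.4,2.2,-0.6,-0.7],[0.6,3.6,-0.6,-1.1],[0.8,5,-0.6,-1.5],[1,6.4,-0.6,-2],[1.2,7.8,-0.6,-2.5],[1.4,9.2,-0.6,-3],[1.6,10.6,-0.6,-3.5],[1.8,11.9,-0.6,-4],[2,13,-0.6,-4.4]]]'
python3 -c "
from station import arm
s=arm.get_state();print(s['eef_pos'],s['ee_rot'])"
```

```text
t: 6.18
eef_pos: [0.4285, -0.1328, 0.0296]
ee_rot: [-3.141, -0.001, 0.198]
force: [0.1, -0.2, -1.6]
width: 0.0297
gripper_force: 34.3
[ 0.42845742 -0.13283494  0.02956758] [-3.14143354e+00 -1.09037704e-03  1.97549459e-01]
```

```bash
python3 -m crank '[[[-0.2,0.8,0,-0.2],[-0.4,1.6,0,-0.4],[-0.6,2.2,0,-0.4],[-0.64,2.45,0,-0.4],[-0.64,2.45,0,-0.4],[-0.64,2.45,0.2,-0.4],[-0.64,2.45,0.4,-0.4],[-0.64,2.45,0.5,-0.4],[-0.64,2.45,0.56,-0.4],[-0.64,2.45,0.56,-0.4]]]'
cat > w.py <<'E'
from h import *
import sys
s=arm.get_state(); im,d=arm.grab_frame("wrist"); c=arm.get_calibration("wrist")
if len(sys.argv)>1: cv2.imwrite(sys.argv[1],im[...,::-1])
K=np.array(c["mtx"])
v,u=np.mgrid[:384,:512]; a=(u-K[0,2])/K[0,0]; b=(v-K[1,2])/K[1,1]; th=np.hypot(a,b)
k=np.tan(th)/np.maximum(th,1e-9); P=np.stack([a*k*d,b*k*d,d,np.ones_like(d)],-1)
T=np.eye(4);T[:3,:3]=Ro.from_euler("xyz",s["ee_rot"]).as_matrix();T[:3,3]=s["eef_pos"]
W=(P@(T@np.array(c["mount"])).T)[...,:3]; W[(d==0)|(th>1.3)]=np.nan
hsv=cv2.cvtColor(im,cv2.COLOR_RGB2HSV); o=(hsv[...,0]>6)&(hsv[...,0]<25)&(hsv[...,1]>120)&(hsv[...,2]>90)&np.isfinite(W[...,0])&(W[...,0]>.4)&(v<250)
n,l,st,cen=cv2.connectedComponentsWithStats(o.astype(np.uint8))
for i in range(1,n):
    if st[i,4]<6: continue
    p=W[l==i]; R=cv2.minAreaRect(p[:,:2].astype(np.float32)); print("orange",st[i],p.mean(0).round(4),np.round(R[0],4),np.round(R[1],4),round(R[2],1), p[:,2].min().round(4),p[:,2].max().round(4))
m=arm.trace("plate","wrist")
if m:
    q=W[m[0]["mask"]]; q=q[np.abs(q[:,2]-.027)<.004]; R=cv2.minAreaRect(q[:,:2].astype(np.float32)); print("plate",len(q),R,np.nanmedian(q[:,2]))
print(s["eef_pos"],s["ee_rot"],s["force"])
E
python3 w.py pics/w2.png; python3 m.py
```

```text
t: 7.42
eef_pos: [0.4245, -0.1949, 0.0155]
ee_rot: [-3.142, 0.0, 0.232]
force: [-3.7, 3.3, 9.6]
width: 0.03
gripper_force: 34.8
orange [ 209   22   82  217 4795] [ 0.4477 -0.1848  0.0331] [ 0.4813 -0.1698] [0.1408 0.0499] 20.8 -0.0019 0.1203
orange [219  43   3  44  54] [ 0.5162 -0.1482  0.0062] [ 0.5166 -0.1481] [0.028  0.0027] 16.7 -0.0016 0.0168
orange [260 128  10   1  10] [ 0.4826 -0.1852  0.0194] [ 0.4826 -0.1852] [0.0001 0.0054] 13.1 0.0183 0.0205
orange [266 143   7   1   7] [ 0.4745 -0.1899  0.0205] [ 0.4745 -0.1899] [0.0002 0.0036] 14.1 0.0192 0.0213
orange [191 226  12  24 176] [ 0.4529 -0.1706  0.122 ] [ 0.4525 -0.1706] [0.0061 0.0014] 11.6 0.1129 0.1272
orange [317 226  13  24 178] [ 0.4612 -0.2059  0.1217] [ 0.4609 -0.2062] [0.0057 0.0013] 11.2 0.1133 0.1273
plate 0 ((0.0, 0.0), (0.0, 0.0), 0.0) nan
[ 0.42448905 -0.19485904  0.0155318 ] [-3.14153760e+00  4.56892823e-04  2.31591698e-01] [-3.7373722   3.33378599  9.59756265]
top orange [302 190  17  22 112] 112 mean [ 0.5184 -0.1578  0.0385] rect [ 0.5136 -0.1412] [0.0711 0.0932] 11.7 
 grip top 8 [ 0.4724 -0.1099  0.4266
[... 717 characters left out ...]
rect [ 0.3932 -0.1828] [0.0117 0.0032] 14.3 
 grip top 11 [ 0.3921 -0.1834  0.1228] [ 0.39331269 -0.18318641]
side orange [278 236   6   8  19] 19 mean [ 0.4067 -0.2498  0.1234] rect [ 0.4095 -0.2489] [0.0175 0.0032] 20.8 
 grip top 19 [ 0.4067 -0.2498  0.1234] [ 0.40973936 -0.24980029]
side orange [288 240   3   3   8] 8 mean [ 0.432  -0.2478  0.106 ] rect [ 0.4535 -0.2212] [0.1607 0.0038] 50.7 
 grip top 6 [ 0.4078 -0.2772  0.136 ] [ 0.40980597 -0.2763428 ]
side orange [261 243  30  29 436] 436 mean [ 0.4278 -0.1983  0.0299] rect [ 0.4349 -0.1988] [0.1681 0.0656] 49.6 
 grip top 138 [ 0.4178 -0.2011  0.0565] [ 0.41662202 -0.23055089]
plate 1617 [ 0.6459 -0.144 ] [0.1616 0.1793] 14.35 [ 0.64867831 -0.15602512  0.02707618]
  return np.nanmean(a, axis, out=out, keepdims=keepdims)
```

View pics/w2.png

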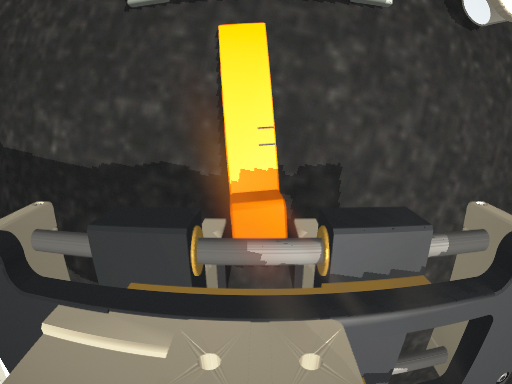

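The wedge is gripped, with its tip at (243,23) and grip at (259,215). It seems to lean about 5° left, so I'll measure the ramp's axis properly.

```bash
cat > ax.py <<'E'
exec(open('w.py').read().split('n,l,st')[0])
# ramp axis: intersect mid-ray of each row with ramp plane, in tool axes relative to TCP
Tc=T@np.array(c["mount"]); g=lambda x:int(x)
D=np.stack([np.sin(th)*a/np.maximum(th,1e-9),np.sin(th)*b/np.maximum(th,1e-9),np.cos(th)],-1)
pts=[];wid=[]
z0=0
def hit(uu,vv,xw):
    aa=(uu-K[0,2])/K[0,0];bb=(vv-K[1,2])/K[1,1];t=np.hypot(aa,bb)
    r=Tc[:3,:3]@np.array([np.sin(t)*aa/t,np.sin(t)*bb/t,np.cos(t)]);h=.016
    yw=s["ee_rot"][2];ex=np.array([np.cos(yw),np.sin(yw)])
    for _ in range(20):
        p=Tc[:3,3]+r*(h-Tc[2,3])/r[2]; x=(p[:2]-s["eef_pos"][:2])@ex; h=.5*h+.5*(.025-(x-.025)/5)
    return x,(p[:2]-s["eef_pos"][:2])@np.array([-ex[1],ex[0]]),p
for vv in range(26,165,6):
    us=np.where(o[vv,200:300])[0]+200
    if len(us)<20: continue
    A=hit(us.min()-.5,vv,0);B=hit(us.max()+.5,vv,0); pts.append([(A[0]+B[0])/2,(A[1]+B[1])/2]);wid.append(A[1]-B[1])
pts=np.array(pts); f=np.polyfit(pts[:,0],pts[:,1],1)
print("slope rad",f[0],"y at tcp",f[1],"widths",np.round(wid,4)[[0,-1]]); us=np.where(o[24,200:300])[0]+200
vs=np.where(o[:120,243])[0].min(); print("tip row",vs,hit(243,vs,0))
E
python3 ax.py
```

```text
Traceback (most recent call last):
  File "ax.py", line 18, in <module>
    pts=np.array(pts); f=np.polyfit(pts[:,0],pts[:,1],1)
                                    ~~~^^^^^
IndexError: too many indices for array: array is 1-dimensional, but 2 were indexed
```

```bash
sed -i 's/^Tc=/o=(hsv[...,0]>4)\&(hsv[...,0]<34)\&(hsv[...,1]>120)\&(hsv[...,2]>90)\nTc=/' ax.py; python3 ax.py
```

```text
slope rad 0.03775649539951341 y at tcp 0.004900738784336113 widths [0.0313 0.0404]
tip row 23 (np.float64(0.12881285861421968), np.float64(0.009761659483525188), array([ 0.54760696, -0.15584065,  0.0042375 ]))
```

```bash
python3 -m crank '[[[0,0,-0.04,0.2],[0,0,-0.04,0.5],[0,0,-0.04,0.7],[0,0,-0.04,0.7],[0,0,-0.04,0.7]]]'; python3 ax.py
python3 - <<'E'
from h import *
im,W=cloud("side"); cv2.imwrite("pics/s2.png",cv2.resize(im[170:290,230:410,::-1],None,fx=4,fy=4,interpolation=cv2.INTER_CUBIC))
E
```

```text
t: 8.45
eef_pos: [0.4247, -0.1951, 0.0159]
ee_rot: [3.142, 0.0, 0.17]
force: [-0.0, -0.3, -1.5]
width: 0.0297
gripper_force: 34.3
slope rad 0.044345230916193405 y at tcp 0.00400773979958429 widths [0.0314 0.0374]
tip row 23 (np.float64(0.12901847765278682), np.float64(0.009766896210062978), array([ 0.5501968 , -0.16366818,  0.00419637]))
```

View pics/s2.png

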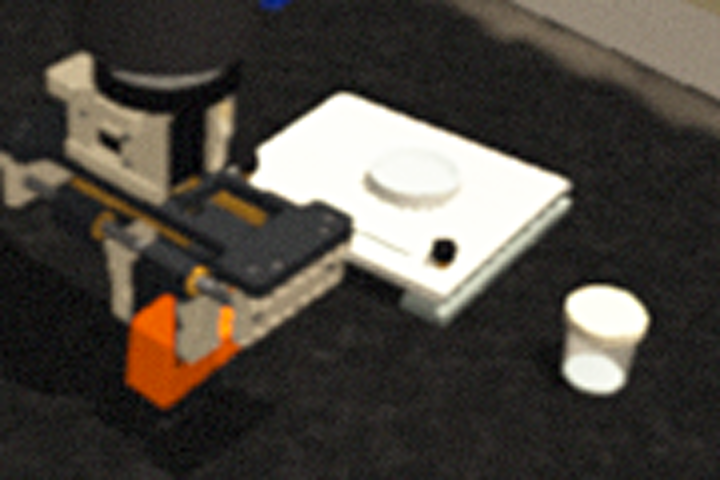

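The wedge sits flat in the fingers at about (165,350), and the plate, dish and pot are undisturbed. The tip is now within 1 mm of the plate's middle line. Next I'll push to about 50 mm.

```bash
python3 -m crank '[[[0.1,-0.01,0.02,0],[0.4,-0.02,0.02,0],[0.8,-0.05,0.02,0],[1.2,-0.07,0.02,0],[1.6,-0.1,0.02,0],[1.9,-0.11,0.02,0],[2.0,-0.12,0.02,0],[2.1,-0.12,0.02,0],[2.1,-0.12,0.02,0],[2.1,-0.12,0.02,0]]]'; python3 w.py pics/w3.png
```

```text
t: 9.8
eef_pos: [0.4765, -0.1832, 0.0156]
ee_rot: [3.141, 0.0, 0.17]
force: [-2.8, -1.0, 5.2]
width: 0.0299
gripper_force: 34.4
orange [233  39  29  21 525] [ 0.5795 -0.1594  0.027 ] [ 0.5796 -0.1593] [0.012  0.0157] 13.0 0.0249 0.0291
orange [ 221   65   66  174 8859] [ 0.5211 -0.172   0.0283] [ 0.5249 -0.1702] [0.0989 0.0354] 13.2 -0.002 0.1206
orange [191 229   5  21  69] [ 0.5064 -0.1605  0.1247] [ 0.5064 -0.1605] [0.0044 0.001 ] 10.4 0.1211 0.1271
orange [323 228   6  22  72] [ 0.5127 -0.1966  0.1245] [ 0.5124 -0.1966] [0.0046 0.0013] 7.1 0.121 0.1272
plate 18030 ((0.5986080169677734, -0.15458106994628906), (0.058391373604536057, 0.17960010468959808), 13.139758110046387) 0.026557557409137705
[ 0.47646172 -0.1831949   0.01558307] [3.14140749e+00 3.59888897e-05 1.70218259e-01] [-2.76692996 -1.00258205  5.1593805 ]
```

View pics/w3.png

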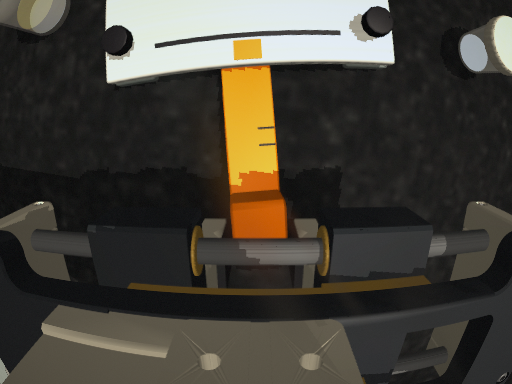

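Clean view: the tip is under the edge, centred on the orange mark at (247,49), and the wedge is square to the plate. The nose is now at about wedge x = 100 mm, so roughly 48 mm remain. I'll go slowly.

```bash
python3 -m crank '[[[0.15,-0.01,0,0],[0.35,-0.02,0,0],[0.6,-0.04,0,0],[0.8,-0.05,0,0],[0.95,-0.06,0,0],[1.1,-0.07,0,0],[1.25,-0.08,0,0],[1.4,-0.08,0,0],[1.5,-0.09,0,0],[1.6,-0.1,0,0],[1.6,-0.1,0,0],[1.6,-0.1,0,0]]]'; python3 w.py pics/w4.png
```

```text
t: 11.4
eef_pos: [0.5122, -0.1745, 0.0153]
ee_rot: [-3.141, 0.005, 0.17]
force: [-10.1, -3.9, 10.4]
width: 0.0297
gripper_force: 34.6
orange [237 100  29  22 583] [ 0.5798 -0.1593  0.0316] [ 0.5797 -0.1592] [0.0116 0.0156] 13.2 0.0295 0.0336
orange [ 226  126   62  113 5814] [ 0.5407 -0.1682  0.0343] [ 0.5417 -0.1666] [0.0596 0.0348] 13.1 -0.0015 0.1203
orange [191 228   5  22  70] [ 0.5428 -0.1519  0.1243] [ 0.5426 -0.152 ] [0.0046 0.0012] 8.4 0.1206 0.1273
orange [323 228   6  22  71] [ 0.5489 -0.1878  0.1241] [ 0.5487 -0.1878] [0.0044 0.0011] 12.8 0.1201 0.1274
plate 24443 ((0.6161391735076904, -0.15084253251552582), (0.0930701270699501, 0.18034803867340088), 13.22349739074707) 0.029989122327173406
[ 0.51218591 -0.17453143  0.01525607] [-3.14119877  0.00505405  0.16955406] [-10.14876937  -3.93669125  10.44304555]
```

View pics/w4.png

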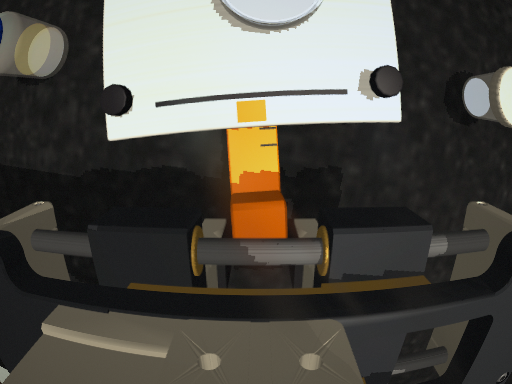

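```bash
cat > pl.py <<'E'
exec(open('w.py').read().split('n,l,st')[0])
def tilt(Wc,cam):
    m=cv2.erode(arm.trace("plate",cam)[0]["mask"].astype(np.uint8),np.ones((3,3)))>0
    p=Wc[m]; p=p[np.isfinite(p[:,0])]; yw=.232; e=np.array([np.cos(yw),np.sin(yw)])
    rel=p[:,:2]-[.65,-.141]; x=rel@e; y=rel@[-e[1],e[0]]
    k=(np.abs(p[:,2]-.03)<.007)&~(np.hypot(x-.015,y+.01)<.04)
    A=np.c_[x,y,np.ones(len(x))]
    for _ in range(5):
        f=np.linalg.lstsq(A[k],p[k,2],rcond=None)[0]; k=np.abs(p[:,2]-A@f)<.002
    print(cam,k.sum(),"tilt x",f[0],"y",f[1],"z at front",f@[-.076,0,1],"z hinge",f@[.078,0,1])
tilt(W,"wrist")
for cam in("top","side"):
    _,V=cloud(cam); tilt(V,cam)
print(arm.get_state()["force"])
E
python3 pl.py
```

```text
wrist 32975 tilt x -0.03337710399058696 y 0.0008714451049211293 z at front 0.03139604100637112 z hinge 0.02625596699182073
top 886 tilt x -0.029933409403261668 y -0.0032776638722457722 z at front 0.033092420987482905 z hinge 0.02848267593938061
side 605 tilt x -0.031063287933264756 y -2.1381691076238774e-05 z at front 0.03199574946488913 z hinge 0.027212003123166354
[-10.7870082   -2.95628422  10.445137  ]
```

All three cameras give a plate tilt of about 0.030–0.033 rad, which is about 4 mm foot clearance. The bottle, dish and pot still stand at (40,45), (270,5) and (490,95). I'll let it settle briefly, then hand in.

```bash
python3 -m crank '[[[0,0,0,0],[0,0,0,0],[0,0,0,0],[0,0,0,0]]]'; python3 pl.py && python3 -c "
from station import arm
print(arm.job_done())"
```

```text
t: 12.3
eef_pos: [0.5122, -0.1746, 0.0153]
ee_rot: [-3.141, 0.005, 0.169]
force: [-10.3, -3.0, 11.3]
width: 0.0296
gripper_force: 34.6
wrist 33102 tilt x -0.03303459844027078 y 0.0008473418826563522 z at front 0.031409058634027015 z hinge 0.026321730474225313
top 826 tilt x -0.034901239819739485 y 0.002383985893191446 z at front 0.03355030568218517 z hinge 0.028175514749945292
side 556 tilt x -0.030413086530609812 y -0.0025746757614095624 z at front 0.031804701629339835 z hinge 0.027121086303625926
[-9.66582794 -2.98702617 10.40587905]
the job is handed in; nothing more can be done
None
```

I handed the job in at about 12.5 s: the wedge is still gripped, square and central under the front edge, and the plate rests on it with both feet about 4 mm clear (three cameras: 0.030–0.035 rad tilt); no verdict came back.

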